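# Dock the readout module between its set rails

## Robot

A 7-joint arm with a two-finger parallel gripper is mounted at the origin on the work surface. World frame = base frame: x ahead of the robot, y to its left, z up, the work surface at z = 0. Lengths are in m, angles in rad, forces in N, time in s.
With the tool pointing down it reaches from about 0.425 to 0.875 m from the base axis. Payload 4.7 kg.
Tool frame: the origin (TCP) lies on the mounting face of the last link; the fingertips stand 182 mm ahead of it and the grasp point (between the pads) lies 164 mm ahead of it; x points along the fingers, y is the direction in which the jaws open and shut, and the axes are right-handed (so a half turn about x gives the same grasp; the last joint's range is limited). The gripper opens to 87 mm and grips with 3 to 60 N. Pads are 19 mm wide; open, the fingers measure 117 mm over their backs; the gripper's body (75 mm by 190 mm) begins 51 mm behind the grasp point.
Start: joints at [-1.205, 0.321, -0.07, 1.45, 0.023, 1.371, -0.057], TCP at [0.224, 0.61, 0.405] pointing down, gripper open.
Joint ranges: [-2.86, 2.86], [-0.3, 2.09], [-1.38, 1.24], [0.06, 2.45], [-1.56, 4.7], [0.09, 2.05], [-2.69, 2.69]. Speed limits (rad/s): [2.57, 2.57, 3.14, 3.14, 3.14, 3.14, 3.14].

## Interface

Orientations are given as a rotation vector (axis times angle).
In Python, from bench import monitor, get_image, ctrl gives the robot as it stands.
- The arm moves only by the shell command python3 -m creep 'ROWS' [FORCE]. ROWS is JSON, a list of rows, each a list of 7 numbers: the shift along the tool's x, y, z in mm, then the turn, a rotation vector about the tool's x, y, z in rad, then the finger opening in mm, from 0 to 87. A call has 1 to 5 rows; each row shifts and turns the commanded pose from where the row before left it, along the tool's axes as they then stand; what a row does not reach is not made up. A row lasts 1/10 s, in which the tool goes at most 50 mm and 8.59 degrees, less where a joint would pass 70% of its speed; a pose out of reach is approached as far as the arm can. A call is refused whole if a number of a shift passes 50 or a number of a turn 0.15, either way. A call with a gripper value outside its range is refused whole. The fingers move at their own pace and stop on an object; FORCE is the grip in N (left out, the last holds). Time passes only in rows, so rows that do not move let the fingers close. It gives the time, the measured TCP pose, the force and the opening at its end, in the units of the state.
- monitor.get_state(): the state, without advancing time (a new reading comes with each control period).
- get_image(name): name is "scene" or "top" or "wrist"; returns a dict with "img" (480x640x3 uint8, red, green, blue), "mtx" (3x3 intrinsics, pixels), "D" ([k1, k2, p1, p2, k3] as OpenCV has them; the pictures are not rectified), "view" (4x4, takes a point from world to camera coordinates). Camera axes: x right, y up, looking along -z (the intrinsics and any distortion apply to the point x, -y, -z); pixel columns grow to the right and rows downward; lengths in m; the calibration is good to about 2 mm. A picture is of the moment at which its call begins. There is no depth.
- ctrl.close_job(): hands the job in, once; it reports no verdict.
The state is a dict: "time": time; "joint_positions": joint angles; "qd": joint speeds; "joint_torque": joint torques, N m; "position": TCP position; "tool_rot": TCP orientation; "ft_force": force on the tool from outside, world axes, zero at the start; "torque": the same for the moment, N m; "grip_width": opening from 0.0 (shut) to 1.0 (fully open).
Only numpy, scipy, OpenCV 4.12 (cv2) and the standard library are available. Lean on these libraries where they do the work, as an engineer would, in place of code of your own. Each camera call takes 0.05 s, during which the arm holds its last target.

## Task

Push the black readout module along the plate, into the lane between the two red guide rails, until it is fully home against the rubber stop at the far end, then leave it there. The rails have only just been set, so neither the module nor the gripper may touch them. Push only with the fingers on the outside of the module's case: do not lift or tip it, do not touch its wire handle, and leave the jar, the brass fitting and the wrench where they are.

Things in the scene. Friction and masses are not known exactly. Their poses are not given: they have to be found in the camera images.
- dock: Fixed aluminium plate, 440 x 260 mm, 8 mm thick, on the bench; it carries the lane. Origin at the centre of its underside; x runs along the lane's centre line from the open mouth to the stop, y across (left), z up. Its half with x < 0 is a bare apron; the rails run from x = 0 to 185 mm, their inner faces at y = +55 and -55 mm
- mouth (a point): Centre of the lane's open mouth, at the plate's top face, plate x = 0, y = 0, marked by a thin yellow line; axes as the plate's
- stop (a point): Foot of the black rubber stop's face on the lane's centre line: plate x = +185 mm, y = 0, at the plate's top face. The stop is 110 mm wide, its top 38 mm above the bench; a steel bar behind it reaches 42 mm above the bench
- rail_left: Red guide rail, 185 mm long, 10 mm thick, its top 16 mm above the plate (24 mm above the bench). Fixed to the plate; origin at the middle of its underside, at plate x = +92.5 mm, y = +60 mm; axes as the plate's
- rail_right: The other red rail, same size, at plate x = +92.5 mm, y = -60 mm
- module: Loose black box 110 mm long (x), 90 wide (y), 60 high, 0.45 to 0.8 kg, on the apron, up to 30 mm off the centre line and askew. Origin at the centre of its underside; x points roughly towards the stop. On top: small blue and red keys towards -x, a green display towards +x. Fully home, its centre is at plate x = +130 mm, y = 0
- handle: Steel wire carrying handle fixed on the module's top, 68 mm long along the module's y, 8 mm thick, its top 28 mm above the module's top (96 mm above the bench). Origin at the middle of its foot, at the centre of the module's top. Not to be touched
- jar: Bystander: upright amber jar, 36 mm across, 60 mm high, on the plate outside the right rail (plate y about -100 mm); origin at the centre of its underside
- fitting: Bystander: upright brass fitting, 28 mm across, 36 mm high, on the plate outside the left rail (plate y about +100 mm); origin at the centre of its underside
- wrench: Bystander: 160 mm wrench lying on the bench beyond the stop end of the plate, across the lane's direction; origin at the middle of its length, on its underside
Mind the look-alikes: they are no part of the job. Of the things that look like the module, the middle-sized one is meant.

How it is judged:
By the outcome, as a careful person would: the job done as asked, in the order asked, and still so for the second after the job is handed in, with the robot touching nothing.
It also fails if it takes over 72 s, if anything falls off the work surface, if the arm or the gripper's body presses on something with over 40 N, if the wrist force passes 120 N, or if a joint passes its speed limit or range.

## Working session

There is one attempt and no reset: what is moved stays moved. The work goes in short steps, Python scripts to look and compute and a shell command to move; the robot and the scene stay as the last step left them, time stands still between calls to the robot, and variables do not carry over. Pictures are saved under pics/ and viewed, and the job is handed in when it is done.

```bash
ls; mkdir -p pics; cat > h.py <<'E'
import numpy as np, cv2
from bench import monitor, get_image, ctrl
def snap(n,f):
    d=get_image(n); cv2.imwrite(f,cv2.cvtColor(d['img'],cv2.COLOR_RGB2BGR)); np.savez(f[:-4]+'.npz',**{k:np.array(d[k]) for k in d}); return d
def load(f): return dict(np.load(f))
def ray(d,uv):
    p=cv2.undistortPoints(np.array(uv,float).reshape(-1,1,2),d['mtx'],d['D']).reshape(-1,2)
    R=d['view'][:3,:3];t=d['view'][:3,3]
    c=np.c_[p[:,0],-p[:,1],-np.ones(len(p))]
    return -R.T@t, c@R
def onz(d,uv,z):
    o,v=ray(d,uv); return o+v*((z-o[2])/v[:,2])[:,None]
def proj(d,P):
    P=np.atleast_2d(P); c=P@d['view'][:3,:3].T+d['view'][:3,3]
    q=np.c_[c[:,0],-c[:,1],-c[:,2]]
    return cv2.projectPoints(q,np.zeros(3),np.zeros(3),d['mtx'],d['D'])[0].reshape(-1,2)
E
python3 - <<'E'
from h import *
for n in ['scene','top','wrist']:
    d=snap(n,f'pics/{n}0.png'); print(n,(-d['view'][:3,:3].T@d['view'][:3,3]).round(3))
s=monitor.get_state();print(s)
E
```

```text
pics
scene [1.013 0.332 0.71 ]
top [ 0.368 -0.074  1.268]
wrist [0.157 0.635 0.385]
{'time': 0.15, 'joint_positions': array([-1.20487023,  0.32168583, -0.07008844,  1.45136638,  0.02261526,
        1.37080681, -0.05693291]), 'qd': array([ 7.07802453e-05, -1.93972009e-03, -2.79633927e-05, -3.68430039e-03,
       -7.03494152e-04,  1.26845726e-03, -3.49642436e-04]), 'joint_torque': array([ 4.55533382e-04, -4.91794252e+01, -4.04370502e-01, -3.12873781e+01,
       -6.39068498e-02,  4.03712166e-02,  1.10433327e-04]), 'position': array([0.22397949, 0.61004206, 0.40390535]), 'tool_rot': array([ 0.2749137 ,  1.55327052, -0.27723407]), 'ft_force': array([ 0.6194903 , -0.18246455, -0.01668916]), 'torque': array([-0.00507685,  0.01791753, -0.06141806]), 'grip_width': 0.9963230865006069}
```

View pics/top0.png

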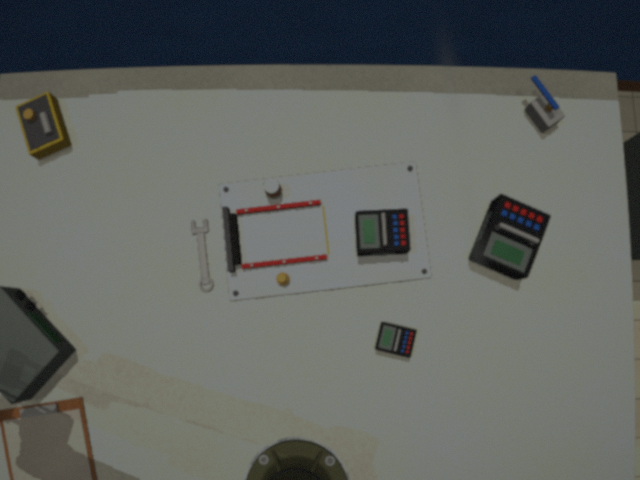

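View pics/scene0.png

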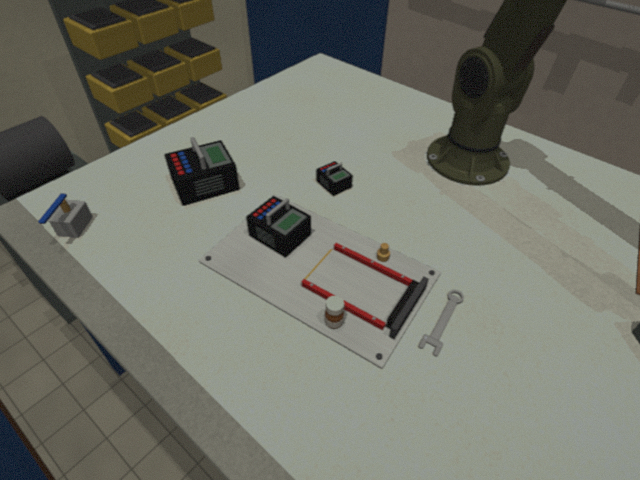

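View pics/wrist0.png

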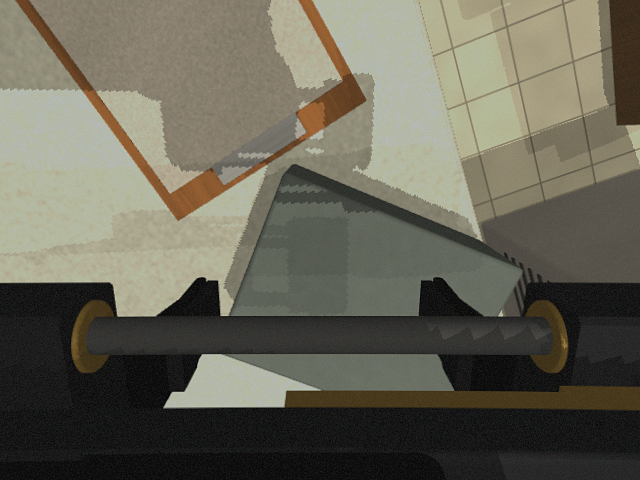

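```bash
python3 - <<'E'
import cv2
im=cv2.imread('pics/top0.png')[150:310,190:450]
im=cv2.convertScaleAbs(im,alpha=1.8)
cv2.imwrite('pics/top0c.png',cv2.resize(im,(780,480),interpolation=cv2.INTER_CUBIC))
im=cv2.imread('pics/scene0.png')[180:380,190:480]
im=cv2.convertScaleAbs(im,alpha=1.5)
cv2.imwrite('pics/scene0c.png',cv2.resize(im,(783,540),interpolation=cv2.INTER_CUBIC))
E
```

```text
(no output)
```

View pics/top0c.png

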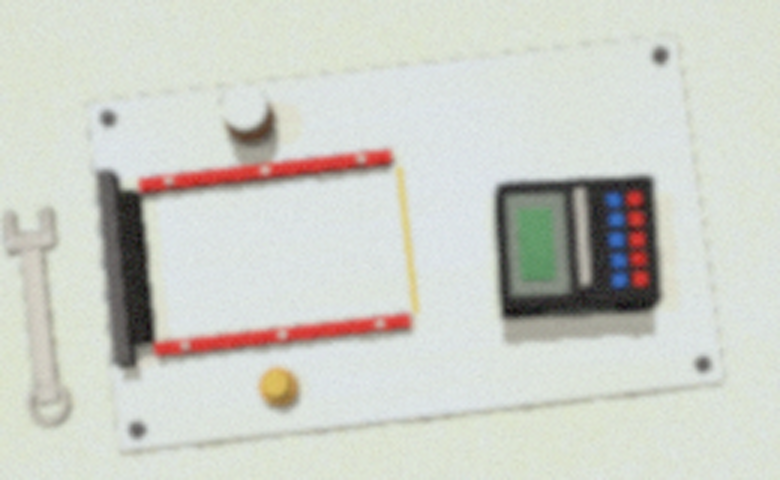

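View pics/scene0c.png

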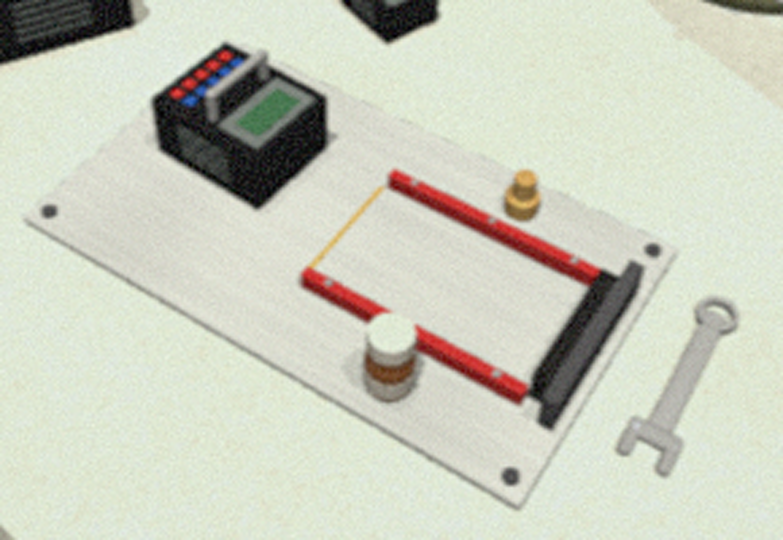

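```bash
cat > m.py <<'E'
from h import *
def quad(mask,n=1):
    cs=sorted(cv2.findContours(mask,cv2.RETR_EXTERNAL,cv2.CHAIN_APPROX_NONE)[0],key=cv2.contourArea)[::-1]
    return cs[:n]
def plate(d):
    h=cv2.cvtColor(d['img'],cv2.COLOR_RGB2HSV); roi=np.zeros(h.shape[:2],np.uint8); roi[170:300,225:345]=255
    m=cv2.inRange(h,(0,150,60),(8,255,255))|cv2.inRange(h,(172,150,60),(180,255,255)); m&=roi
    m=cv2.morphologyEx(m,cv2.MORPH_CLOSE,np.ones((5,5)))
    out=[]
    for c in quad(m,2):
        P=onz(d,c.reshape(-1,2),0.022)[:,:2]*1000
        r=cv2.minAreaRect(P.astype(np.float32)); out.append(r)
        print('rail',[np.round(x,1) for x in r])
    return out
if __name__=='__main__':
    d=load('pics/top0.npz'); plate(d)
    # corners of the plate by eye from crop (x3, offset 190,150)
    c=np.array([[88,104],[678,33],[722,382],[122,452]])/3+[190,150]-0.33
    s=np.array([[108,118],[660,55],[703,364],[138,429]])/3+[190,150]-.33
    y=np.array([[401,167],[415,310]])/3+[190,150]-.33
    for n,q in (('corner',c),('screw',s),('yellow',y)):
        P=onz(d,q,.008)[:,:2]*1000; print(n,P.round(1).tolist(),P.mean(0).round(1))
    P=onz(d,c,.008)[:,:2]*1000
    print([np.linalg.norm(P[i]-P[(i+1)%4]).round(1) for i in range(4)])
    h=cv2.cvtColor(d['img'],cv2.COLOR_RGB2GRAY); roi=np.zeros_like(h); roi[195:270,345:420]=255
    print(np.unique(h[195:270:6,345:420:6]))
    t=np.array([[497,186],[655,178],[660,306],[505,316]])/3+[190,150]-.33
    T=onz(d,t,.068)[:,:2]*1000; print('modtop',T.round(1).tolist(),T.mean(0))
    print([np.linalg.norm(T[i]-T[(i+1)%4]).round(1) for i in range(4)])
E
python3 m.py
```

```text
rail [array([606.8,  46.4]), array([  8.2, 179.4]), np.float64(7.1)]
rail [array([486.4,  45.1]), array([  7.1, 153.6]), np.float64(6.8)]
corner [[660.0, 179.9], [715.5, -256.0], [457.5, -284.1], [404.3, 147.2]] [559.3 -53.2]
screw [[649.4, 164.6], [698.6, -242.3], [470.4, -270.5], [420.9, 136.0]] [559.8 -53.1]
yellow [[613.3, -51.9], [508.4, -62.8]] [560.8 -57.3]
[np.float64(439.4), np.float64(259.6), np.float64(434.6), np.float64(257.8)]
[ 24  25  26  27  28  29  30  31  32  33  34  35  36  37  38  39  40  41
  42  48  49  50  51  55  62  63  65  68  73  74  76  77  78  83  84  87
  92  93  94  95 102 104 107 108 111 112 114 118 120 121 123 124 125 126
 127]
modtop [[588.5, -119.6], [594.9, -229.5], [505.4, -231.9], [497.9, -125.1]] [ 546.6887055  -176.52837038]
[np.float64(110.1), np.float64(89.5), np.float64(107.0), np.float64(90.8)]
```

```bash
cat > go.py <<'E'
import sys
from h import *
from scipy.spatial.transform import Rotation as Ro
C=np.array([559.7,-53.1]); A=np.deg2rad(96.92); ex=np.array([np.cos(A),np.sin(A)]); ey=np.array([-ex[1],ex[0]])
def toplate(p): p=np.asarray(p)-C; return np.stack([p@ex,p@ey],-1)
def toworld(q): return C+q[0]*ex+q[1]*ey
def status():
    s=monitor.get_state(); R=Ro.from_rotvec(s['tool_rot']).as_matrix(); p=s['position']*1000
    g=p+R[:,0]*182
    return s,R,g
if __name__=='__main__':
    # args: plate x, plate y, tip z (mm), jaw-axis angle rel. plate x in deg
    s,R,g=status()
    print('t',s['time'].__round__(2),'tip',g.round(1),'plate',toplate(g[:2]).round(1),'F',s['ft_force'].round(1),'q',s['joint_positions'].round(2),'w',round(s['grip_width']*87,1))
    yaw=np.degrees(np.arctan2(R[1,1],R[0,1])-A); print('jaw yaw rel plate x',(yaw+180)%360-180,'toolx',R[:,0].round(4),'toolz(plate)',(R[:2,2]@np.c_[ex,ey]).round(2))
    if len(sys.argv)>1:
        px,py,z,j=map(float,sys.argv[1:5]); t=np.r_[toworld((px,py)),z]
        dy=((j-yaw)+180)%360-180
        Rt=np.c_[[0,0,-1],[np.cos(A+np.radians(j)),np.sin(A+np.radians(j)),0],[0,0,0]]; Rt[:,2]=np.cross(Rt[:,0],Rt[:,1])
        print('shift tool now',(R.T@(t-g)).round(1),'turn now (tool rotvec)',Ro.from_matrix(R.T@Rt).as_rotvec().round(3),'tcp world delta',((t+[0,0,182])-s['position']*1000).round(1),'in final tool axes',(Rt.T@((t+[0,0,182])-s['position']*1000)).round(1))
E
python3 go.py -121 110 120 0; python3 go.py -121 110 120 180
```

```text
t 0.15 tip [223.9 609.8 221.9] plate [698.5 253.5] F [ 0.6 -0.2 -0. ] q [-1.2   0.32 -0.07  1.45  0.02  1.37 -0.06] w 86.7
jaw yaw rel plate x -27.078304692397836 toolx [-4.0e-04 -1.4e-03 -1.0e+00] toolz(plate) [-0.46 -0.89]
shift tool now [ 102.9 -664.2  500.8] turn now (tool rotvec) [-0.473 -0.     0.001] tcp world delta [ 241.1 -796.5 -101.9] in final tool axes [ 101.9 -819.8  143.4]
t 0.15 tip [223.9 609.8 221.9] plate [698.5 253.5] F [ 0.6 -0.2 -0. ] q [-1.2   0.32 -0.07  1.45  0.02  1.37 -0.06] w 86.7
jaw yaw rel plate x -27.078304692397836 toolx [-4.0e-04 -1.4e-03 -1.0e+00] toolz(plate) [-0.46 -0.89]
shift tool now [ 102.9 -664.2  500.8] turn now (tool rotvec) [2.669e+00 2.000e-03 0.000e+00] tcp world delta [ 241.1 -796.5 -101.9] in final tool axes [ 101.9  819.8 -143.4]
```

```bash
python3 -m creep '[[0,-10,30,0,0,0,50],[0,-15,45,0,0,0,50],[0,-15,45,0,0,0,50],[0,-15,45,0,0,0,50],[0,-15,45,0,0,0,50]]' 20
python3 -m creep '[[0,-15,45,0,0,0,50],[0,-25,40,0,0,0,50],[0,-40,20,0,0,0,50],[0,-45,16,0,0,0,50],[0,-45,16,0,0,0,50]]'
python3 go.py -121 110 150 0
```

```text
time: 0.65
position: [0.3982, 0.4706, 0.4045]
tool_rot: [0.276, 1.553, -0.276]
ft_force: [-0.6, 0.2, -0.8]
grip_width: 0.635
time: 1.15
position: [0.4671, 0.2633, 0.4042]
tool_rot: [0.276, 1.554, -0.277]
ft_force: [-0.0, -0.4, 0.1]
grip_width: 0.576
t 1.15 tip [467.  263.2 222.2] plate [325.2  53.9] F [-0.  -0.4  0.1] q [-0.72  0.08  0.17  1.74 -0.01  1.32  0.67] w 50.1
jaw yaw rel plate x -27.102464644844986 toolx [-5.e-04 -4.e-04 -1.e+00] toolz(plate) [-0.46 -0.89]
shift tool now [  72.4 -422.7  153.3] turn now (tool rotvec) [-0.473 -0.     0.   ] tcp world delta [  -2.  -449.7  -72.2] in final tool axes [  72.2 -446.2  -56.2]
```

```bash
python3 -m creep '[[0,-42,15,0,0,0,50],[0,-42,15,0,0,0,50],[0,-42,15,0,0,0,50],[0,-42,15,0,0,0,50],[0,-42,15,0,0,0,50]]'
python3 -m creep '[[0,-42,15,0,0,0,50],[0,-42,15,0,0,0,50],[0,-42,15,0,0,0,50],[0,-42,15,0,0,0,50],[0,-30,10,0,0,0,50]]'
python3 -m creep '[[0,0,0,-0.14,0,0,50],[0,0,0,-0.14,0,0,50],[0,0,0,-0.13,0,0,50],[0,0,0,0,0,0,50]]'
python3 go.py -121 100 150 -3.6
```

```text
time: 1.65
position: [0.4646, 0.0404, 0.4047]
tool_rot: [0.276, 1.553, -0.276]
ft_force: [0.7, -0.0, -0.0]
grip_width: 0.573
time: 2.15
position: [0.4617, -0.1709, 0.4049]
tool_rot: [0.278, 1.552, -0.279]
ft_force: [0.1, 0.2, -0.4]
grip_width: 0.574
time: 2.55
position: [0.4624, -0.1677, 0.4045]
tool_rot: [-0.046, 1.571, 0.046]
ft_force: [0.9, 0.3, 0.3]
grip_width: 0.572
t 2.55 tip [ 462.4 -167.7  222.5] plate [-102.   110.4] F [0.9 0.3 0.3] q [-0.34 -0.04  0.63  1.85  0.02  1.32  1.91] w 49.8
jaw yaw rel plate x -3.5773752055376917 toolx [-3.e-04  2.e-04 -1.e+00] toolz(plate) [-0.06 -1.  ]
shift tool now [ 72.5 -18.3  11.6] turn now (tool rotvec) [ 0. -0. -0.] tcp world delta [ 12.6 -17.5 -72.5] in final tool axes [ 72.5 -18.2  11.5]
```

```bash
python3 -m creep '[[30,-10,0,0,0,0,50],[45,-9,0,0,0,0,50],[45,0,0,0,0,0,50],[40,0,0,0,0,0,50],[20,0,0,0,0,0,50]]'
python3 -m creep '[[5,0,0,0,0,0,50],[0,0,0,0,0,0,50]]'
python3 go.py -121 82.5 36 -3.6
python3 - <<'E'
from h import *
snap('scene','pics/scene1.png');snap('top','pics/top1.png')
a=cv2.imread('pics/scene1.png')[120:330,130:410];b=cv2.imread('pics/top1.png')[150:360,250:530]
cv2.imwrite('pics/c1.png',cv2.convertScaleAbs(cv2.resize(np.vstack([a,b]),None,fx=1.4,fy=1.4),alpha=1.5))
E
```

```text
time: 3.05
position: [0.462, -0.1859, 0.2213]
tool_rot: [-0.042, 1.576, 0.044]
ft_force: [0.3, -0.2, 0.3]
grip_width: 0.568
time: 3.25
position: [0.4637, -0.1865, 0.2195]
tool_rot: [-0.045, 1.572, 0.044]
ft_force: [-0.7, 0.5, 0.8]
grip_width: 0.576
t 3.25 tip [ 463.4 -186.6   37.5] plate [-120.9  111.6] F [-0.7  0.5  0.8] q [-0.27  0.21  0.66  2.04 -0.16  0.94  2.1 ] w 50.1
jaw yaw rel plate x -3.678509893892283 toolx [-1.2e-03 -1.0e-04 -1.0e+00] toolz(plate) [-0.06 -1.  ]
shift tool now [ 1.5  1.8 29.1] turn now (tool rotvec) [-0.001 -0.001  0.   ] tcp world delta [28.7  3.4 -1.5] in final tool axes [ 1.5  1.7 28.9]
```

View pics/c1.png

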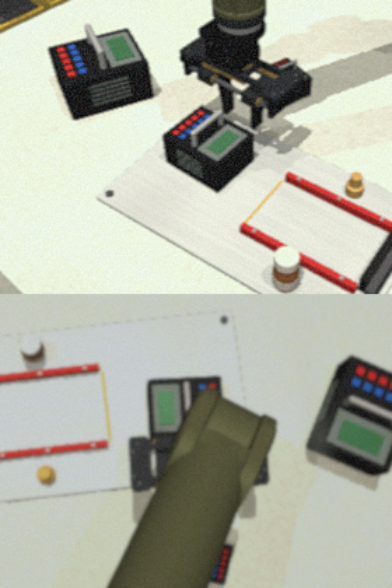

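```bash
python3 -m creep '[[0,0,8,0,0,0,50],[0,1,8,0,0,0,50],[0,0,5,0,0,0,50],[0,0,2,0,0,0,50],[0,0,0,0,0,0,50]]'; python3 go.py -121 82.5 36 -3.6
python3 -m creep '[[0,0,2,0,0,0,50],[0,0,2,0,0,0,50],[0,0,2,0,0,0,50],[0,0,0,0,0,0,50]]'; python3 go.py -121 54.5 36 -0
```

```text
time: 3.85
position: [0.487, -0.1842, 0.2198]
tool_rot: [-0.046, 1.57, 0.046]
ft_force: [-0.2, 0.6, -0.3]
grip_width: 0.573
t 3.85 tip [ 487.  -184.2   37.8] plate [-121.4   87.9] F [-0.2  0.6 -0.3] q [-0.27  0.26  0.64  1.99 -0.19  0.95  2.1 ] w 49.8
jaw yaw rel plate x -3.562665451113247 toolx [ 1.e-04 -3.e-04 -1.e+00] toolz(plate) [-0.06 -1.  ]
shift tool now [1.8 0.8 5.4] turn now (tool rotvec) [0.001 0.    0.   ] tcp world delta [ 5.4  1.  -1.8] in final tool axes [1.8 0.7 5.4]
time: 4.25
position: [0.4928, -0.1839, 0.2198]
tool_rot: [-0.046, 1.57, 0.046]
ft_force: [-0.3, 0.5, 0.4]
grip_width: 0.571
t 4.25 tip [ 492.9 -183.9   37.8] plate [-121.8   82.1] F [-0.3  0.5  0.4] q [-0.26  0.27  0.64  1.98 -0.2   0.96  2.1 ] w 49.7
jaw yaw rel plate x -3.579451339813005 toolx [ 2.e-04  0.e+00 -1.e+00] toolz(plate) [-0.06 -1.  ]
shift tool now [ 1.8  2.5 27.5] turn now (tool rotvec) [-0.062  0.     0.   ] tcp world delta [27.3  4.1 -1.8] in final tool axes [ 1.8  0.8 27.6]
```

```bash
python3 -m creep '[[0,0,2,0,0,0,50],[0,0,2,0,0,0,50],[0,0,2,0,0,0,50]]'; python3 -m creep '[[0,0,2,0,0,0,50],[0,0,2,0,0,0,50],[0,0,2,0,0,0,50]]'; python3 go.py -121 54.5 36 -0
```

```text
time: 4.55
position: [0.497, -0.184, 0.2193]
tool_rot: [-0.044, 1.575, 0.046]
ft_force: [-6.7, -0.3, 4.9]
grip_width: 0.572
time: 4.85
position: [0.503, -0.1837, 0.2193]
tool_rot: [-0.044, 1.575, 0.046]
ft_force: [-6.5, -1.0, 4.9]
grip_width: 0.575
t 4.85 tip [ 502.  -183.6   37.3] plate [-122.6   73. ] F [-6.5 -1.   4.9] q [-0.26  0.29  0.64  1.95 -0.21  0.97  2.1 ] w 50.0
jaw yaw rel plate x -3.62539713832021 toolx [-5.1e-03  9.0e-04 -1.0e+00] toolz(plate) [-0.06 -1.  ]
shift tool now [ 1.2  2.7 18.3] turn now (tool rotvec) [-0.063 -0.005 -0.001] tcp world delta [17.2  4.  -1.3] in final tool axes [ 1.3  1.9 17.6]
```

```bash
python3 - <<'E'
from h import *
snap('scene','pics/scene2.png')
a=cv2.imread('pics/scene2.png')[170:290,210:350]
cv2.imwrite('pics/c2.png',cv2.convertScaleAbs(cv2.resize(a,None,fx=4.5,fy=4.5,interpolation=cv2.INTER_CUBIC),alpha=1.6))
E
```

```text
(no output)
```

View pics/c2.png

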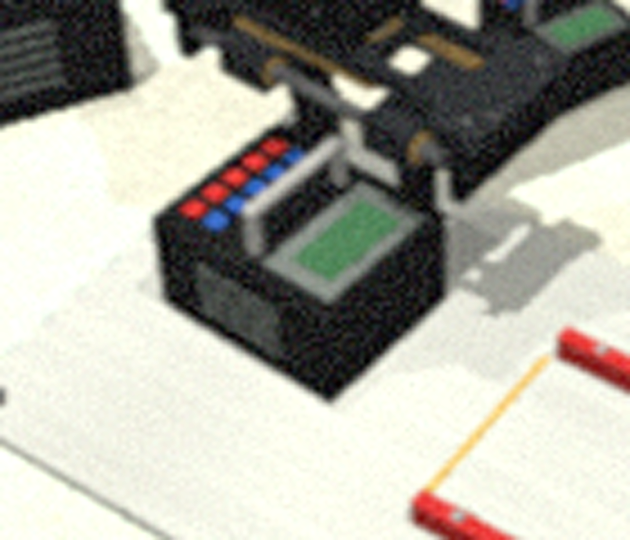

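```bash
python3 -m creep '[[-0.5,0,2,-0.01,0,0,50],[-0.5,0,2,-0.01,0,0,50],[0,0,2,-0.01,0,0,50],[0,0,2,-0.01,0,0,50],[0,0,2,-0.01,0,0,50]]';  python3 go.py -121 54.5 37 -0;python3 -m creep '[[0,0,2,-0.013,0,0,50],[0,0,2,0,0,0,50],[0,0,0,0,0,0,50]]'; python3 go.py -121 54.5 37 -0
cat > look.py <<'E'
import sys
from go import *
n=sys.argv[1]; snap('scene',f'pics/scene{n}.png'); snap('top',f'pics/top{n}.png'); snap('wrist',f'pics/wrist{n}.png')
a=cv2.imread(f'pics/scene{n}.png')[170:330,210:420]; b=cv2.imread(f'pics/top{n}.png')[190:290,220:430]
f=lambda a:cv2.convertScaleAbs(cv2.resize(a,None,fx=3.8,fy=3.8,interpolation=cv2.INTER_CUBIC),alpha=1.6)
cv2.imwrite(f'pics/cs{n}.png',f(a)[:600]);cv2.imwrite(f'pics/ct{n}.png',f(b))
E
python3 look.py 3
```

```text
time: 5.4
position: [0.5147, -0.1825, 0.2206]
tool_rot: [-0.086, 1.569, 0.085]
ft_force: [-2.2, -1.2, -1.0]
grip_width: 0.576
t 5.4 tip [ 514.6 -182.5   38.6] plate [-123.1   60.4] F [-2.2 -1.2 -1. ] q [-0.25  0.31  0.62  1.93 -0.22  0.97  2.15] w 50.1
jaw yaw rel plate x -0.6762440968120416 toolx [-2.e-04 -1.e-04 -1.e+00] toolz(plate) [-0.01 -1.  ]
shift tool now [1.6 2.1 5.8] turn now (tool rotvec) [-0.012 -0.     0.   ] tcp world delta [ 5.5  2.7 -1.6] in final tool axes [1.6 2.  5.8]
time: 5.7
position: [0.5188, -0.1818, 0.2207]
tool_rot: [-0.095, 1.569, 0.096]
ft_force: [-2.5, -1.4, -0.5]
grip_width: 0.573
t 5.7 tip [ 518.8 -181.8   38.7] plate [-122.8   56.1] F [-2.5 -1.4 -0.5] q [-0.25  0.32  0.62  1.92 -0.22  0.97  2.16] w 49.8
jaw yaw rel plate x 0.04802166755376902 toolx [ 1.e-04  1.e-04 -1.e+00] toolz(plate) [ 0. -1.]
shift tool now [1.7 1.8 1.6] turn now (tool rotvec) [ 0.001  0.    -0.   ] tcp world delta [ 1.4  2.  -1.7] in final tool axes [1.7 1.8 1.6]
```

View pics/cs3.png

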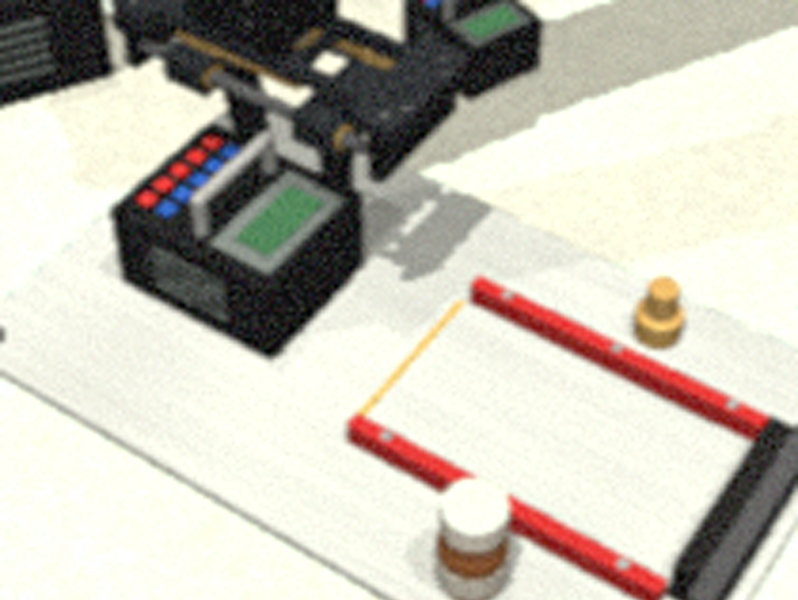

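View pics/ct3.png

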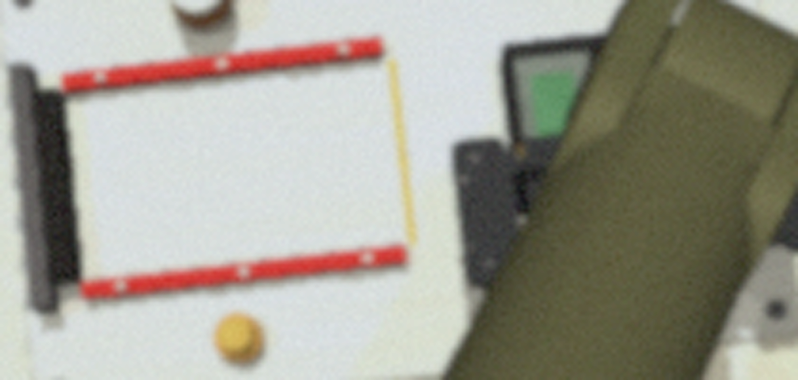

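View pics/wrist3.png

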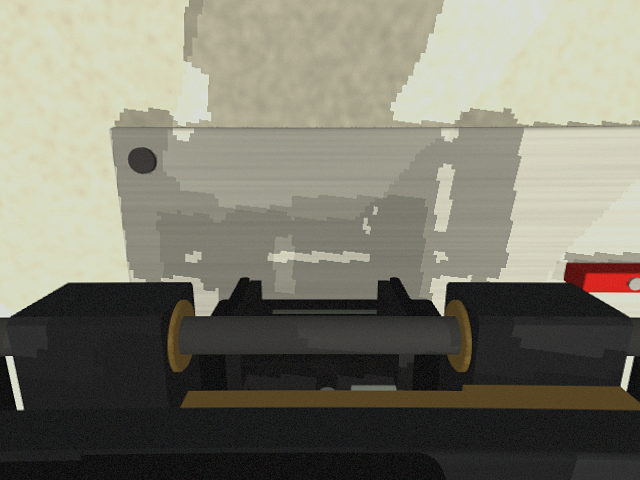

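```bash
python3 - <<'E'
from go import *
t=load('pics/top3.npz');s=load('pics/scene3.npz')
def P(d,q,off,z,f=3.8): return toplate(onz(d,np.array(q)/f+off-.4,z)[:,:2]*1000).round(1).tolist()
print('top FR, along front edge',P(t,[[503,45],[515,140]],[220,190],.068))
print('scene bottom FR',P(s,[[272,356],[123,280],[360,268]],[210,170],.008),'top FR,RR,FL',P(s,[[272,275],[117,210],[358,196]],[210,170],.068))
print('scene rail mouth inner edges yellow', P(s,[[462,300],[366,412]],[210,170],.008))
print('top yellow',P(t,[[391,60],[411,240]],[220,190],.008))
E
```

```text
top FR, along front edge [[-65.1, -42.9], [-65.3, 10.2]]
scene bottom FR [[-69.1, -41.6], [-174.9, -43.8], [-67.6, 40.6]] top FR,RR,FL [[-69.4, -35.6], [-169.3, -44.3], [-66.6, 39.1]]
scene rail mouth inner edges yellow [[-4.8, 52.8], [-3.3, -44.8]]
top yellow [[-3.4, -53.4], [-3.0, 51.5]]
```

```bash
python3 -m creep '[[0,0,1,0,0,0,50],[0,0,1,0,0,0,50],[0,0,0,0,0,0,50]]'; python3 go.py -121 54.5 37 -0;python3 -m creep '[[0,0,-3,0,0,0,50],[0,0,-10,0,0,0,50],[0,0,-20,0,0,0,50],[0,0,-25,0,0,0,50],[-20,0,-20,0,0,0,50]]'; python3 -m creep '[[-40,0,-10,0,0,0,50],[-45,0,0,0,0,0,50],[-45,0,0,0,0,0,50],[-30,-30,0,0,0,0,50],[0,-45,0,0,0,0,50]]';  python3 go.py -210 0 150 -90
```

```text
time: 6.15
position: [0.5204, -0.1817, 0.2208]
tool_rot: [-0.095, 1.569, 0.096]
ft_force: [-4.6, -0.1, 0.6]
grip_width: 0.576
t 6.15 tip [ 520.3 -181.6   38.8] plate [-122.8   54.6] F [-4.6 -0.1  0.6] q [-0.25  0.32  0.62  1.92 -0.22  0.97  2.16] w 50.1
jaw yaw rel plate x 0.0291235290295333 toolx [-4.e-04  4.e-04 -1.e+00] toolz(plate) [ 0. -1.]
shift tool now [1.8 1.8 0.1] turn now (tool rotvec) [ 0.001 -0.    -0.   ] tcp world delta [-0.2  1.9 -1.8] in final tool axes [1.8 1.9 0. ]
time: 6.65
position: [0.4407, -0.1908, 0.2391]
tool_rot: [-0.094, 1.572, 0.096]
ft_force: [-0.9, 1.3, 0.8]
grip_width: 0.572
time: 7.15
position: [0.4439, -0.2663, 0.406]
tool_rot: [-0.1, 1.556, 0.1]
ft_force: [1.0, 0.1, -0.6]
grip_width: 0.574
t 7.15 tip [ 446.1 -266.2  224. ] plate [-197.9  138.4] F [ 1.   0.1 -0.6] q [-0.25  0.02  0.76  1.8  -0.02  1.31  2.21] w 49.9
jaw yaw rel plate x 0.3925707750226479 toolx [ 1.220e-02  4.000e-04 -9.999e-01] toolz(plate) [ 0.01 -1.  ]
shift tool now [ 75.7 -13.  137.4] turn now (tool rotvec) [ 1.578  0.01  -0.009] tcp world delta [141.1   4.7 -74. ] in final tool axes [ 74.  140.7  12.3]
```

```bash
python3 look.py 4; python3 -m creep '[[0,-3,30,0.1,0,0,50],[0,0,40,0.14,0,0,50],[0,0,30,0.14,0,0,50],[0,0,0,0.14,0,0,50],[0,0,0,0.14,0,0,50]]' ; python3 -m creep '[[0,0,0,0.14,0,0,50],[0,0,0,0.14,0,0,50],[0,0,0,0.14,0,0,50],[0,0,0,0.14,0,0,50],[0,0,0,0.14,0,0,50]]';python3 -m creep '[[0,0,0,0.14,0,0,50],[0,0,0,0.07,0,0,50],[0,0,0,0,0,0,50]]'; python3 go.py -210 0 120 -90; python3 look.py 5
```

```text
time: 7.8
position: [0.5431, -0.2673, 0.3995]
tool_rot: [0.425, 1.53, -0.425]
ft_force: [-0.1, 0.4, 0.0]
grip_width: 0.572
time: 8.3
position: [0.542, -0.2676, 0.4001]
tool_rot: [0.966, 1.347, -0.964]
ft_force: [-1.3, 0.6, 0.2]
grip_width: 0.574
time: 8.6
position: [0.5421, -0.2677, 0.4001]
tool_rot: [1.119, 1.266, -1.117]
ft_force: [0.2, -0.4, 0.6]
grip_width: 0.577
t 8.6 tip [ 542.1 -267.4  218.1] plate [-210.6   43.3] F [ 0.2 -0.4  0.6] q [-0.38  0.33  0.98  1.61 -0.28  1.36  0.77] w 50.2
jaw yaw rel plate x -89.87325629444753 toolx [-2.0e-04  1.5e-03 -1.0e+00] toolz(plate) [-1. -0.]
shift tool now [98.1 43.3 -0.4] turn now (tool rotvec) [ 0.002 -0.002  0.   ] tcp world delta [ 42.9   6.1 -98.1] in final tool axes [98.1 43.3 -0.9]
```

View pics/ct4.png

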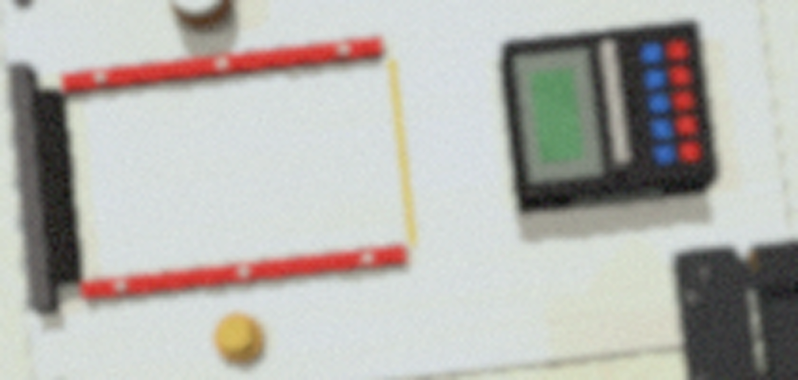

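View pics/cs4.png

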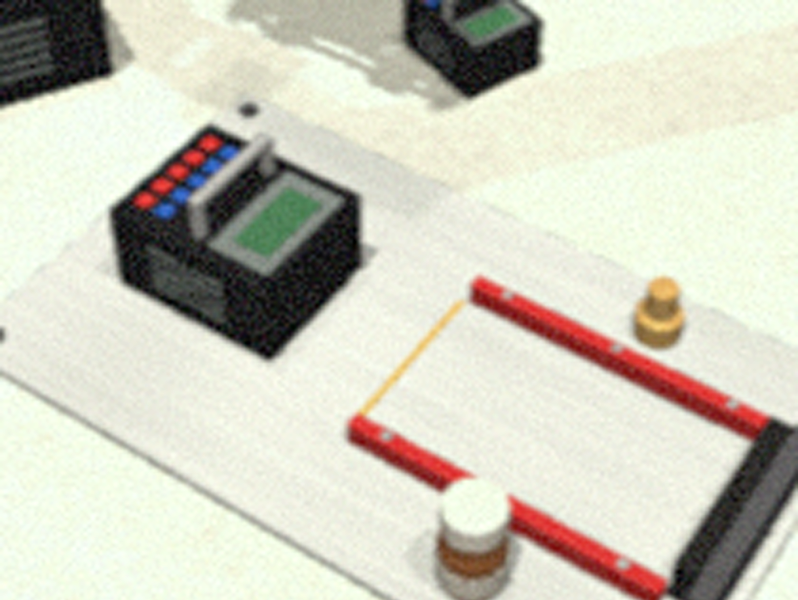

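View pics/ct5.png

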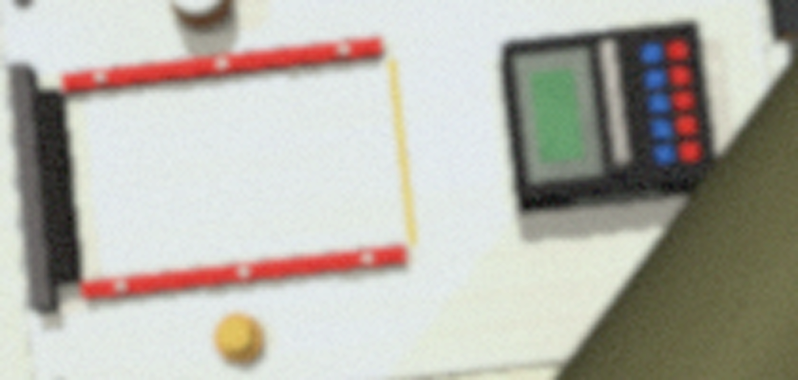

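View pics/wrist5.png

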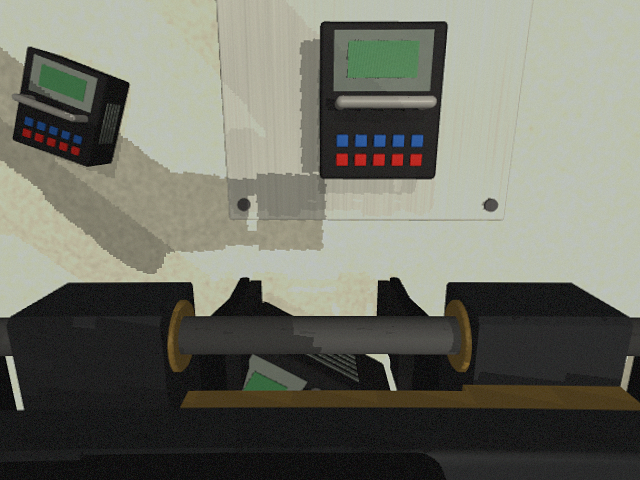

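```bash
python3 - <<'E'
from go import *
t0=load('pics/top0.npz');t=load('pics/top4.npz');w=load('pics/wrist5.npz');s=load('pics/scene4.npz')
def P(d,q,z,off=(0,0),f=1): return toplate(onz(d,np.array(q)/f+np.array(off)-(.4 if f>1 else 0),z)[:,:2]*1000).round(1).tolist()
for z in (0,.085): print('big',P(t0,[[470,262],[487,205],[500,196],[519,279]],z))
a=sum
T=P(t,[[503,45],[697,24],[716,186],[521,206]],.068,(220,190),3.8);print('top mod FR RR RL FL',T,np.mean(T,0))
W=P(w,[[322,23],[447,23],[435,178],[320,178]],.068);print('wrist FL FR RR RL',W,np.mean(W,0))
print('wrist screws',P(w,[[243,204],[490,204]],.008))
print('top screws', P(t0,np.array([[660,55],[703,364]])/3+[190,150]-.33,.008))
print('scene bottom FR RR FL',P(s,[[272,358],[123,280],[360,268]],.008,(210,170),3.8))
print('rails top: right outer/inner mouth end, left', P(t,[[382,38],[384,55],[405,246],[407,263]],.024,(220,190),3.8))
E
```

```text
big [[-309.7, 106.7], [-366.4, -14.6], [-399.1, -31.5], [-413.3, 156.6]]
big [[-288.8, 112.5], [-341.8, -0.7], [-372.2, -16.5], [-385.5, 159.1]]
top mod FR RR RL FL [[-65.1, -42.9], [-172.7, -42.5], [-171.1, 47.9], [-64.2, 46.6]] [-118.275    2.275]
wrist FL FR RR RL [[-66.8, 42.2], [-66.8, -45.1], [-174.1, -45.9], [-174.3, 43.1]] [-120.5     -1.425]
wrist screws [[-205.5, 115.1], [-204.8, -116.2]]
top screws [[-204.6, -115.1], [-205.0, 114.8]]
scene bottom FR RR FL [[-68.2, -42.7], [-174.9, -43.8], [-67.6, 40.6]]
rails top: right outer/inner mouth end, left [[0.3, -63.5], [0.3, -53.6], [0.8, 56.3], [0.8, 65.9]]
```

```bash
python3 - <<'E'
import cv2,numpy as np
a=cv2.imread('pics/top4.png')[200:260,340:420]
cv2.imwrite('pics/z4.png',cv2.convertScaleAbs(cv2.resize(a,None,fx=9,fy=9,interpolation=cv2.INTER_CUBIC),alpha=1.8))
E
```

```text
(no output)
```

View pics/z4.png

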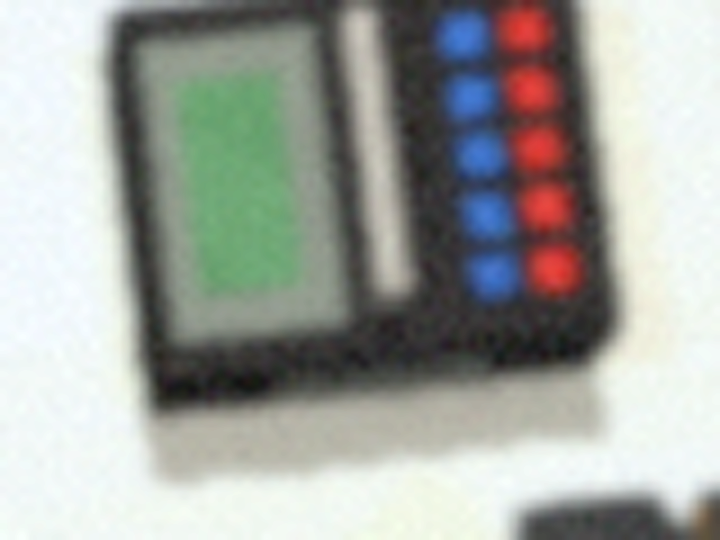

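```bash
python3 -m creep '[[20,25,0,0,0,0,50],[40,18,0,0,0,0,50],[45,0,0,0,0,0,50],[45,0,0,0,0,0,50],[30,0,0,0,0,0,50]]' ; python3 -m creep '[[16,0,0,0,0,0,50],[0,0,0,0,0,0,50]]'; python3 go.py -190 0 20 -90
```

```text
time: 9.25
position: [0.5839, -0.2627, 0.2171]
tool_rot: [1.118, 1.269, -1.119]
ft_force: [-0.6, -0.7, -0.6]
grip_width: 0.575
time: 9.45
position: [0.5841, -0.263, 0.2026]
tool_rot: [1.118, 1.268, -1.12]
ft_force: [0.4, -0.2, -0.5]
grip_width: 0.573
t 9.45 tip [ 583.4 -262.8   20.6] plate [-211.     1.7] F [ 0.4 -0.2 -0.5] q [-0.25  0.6   0.83  1.7  -0.5   1.07  0.87] w 49.9
jaw yaw rel plate x -89.89737187883614 toolx [-0.0037  0.0014 -1.    ] toolz(plate) [-1. -0.]
shift tool now [  0.7   1.8 -21. ] turn now (tool rotvec) [ 0.002 -0.002  0.003] tcp world delta [-1.5 21.3 -0.6] in final tool axes [  0.6   1.1 -21.4]
```

```bash
python3 -m creep '[[0,1,-8,0,0,0,50],[0,0,-8,0,0,0,50],[0,0,-4,0,0,0,50],[0,0,-3,0,0,0,50],[0,0,-2,0,0,0,50]]' ; python3 -m creep '[[0,0,-2,0,0,0,50],[0,0,-2,0,0,0,50],[0,0,-2,0,0,0,50],[0,0,-2,0,0,0,50],[0,0,-2,0,0,0,50]]'; python3 go.py -150 0 20 -90;python3 -m creep '[[0,0,-3,0,0,0,50],[0,0,-4,0,0,0,50],[0,0,-4,0,0,0,50],[0,0,-4,0,0,0,50],[0,0,-4,0,0,0,50]]'; python3 -m creep '[[0,0,-4,0,0,0,50],[0,0,-4,0,0,0,50],[0,0,-4,0,0,0,50],[0,0,-2,0,0,0,50],[0,0,0,0,0,0,50]]'; python3 go.py -110 0 20 -90; python3 look.py 6
```

```text
time: 9.95
position: [0.5831, -0.2381, 0.2055]
tool_rot: [1.119, 1.264, -1.117]
ft_force: [-0.4, 0.5, -0.1]
grip_width: 0.571
time: 10.45
position: [0.5815, -0.23, 0.2054]
tool_rot: [1.119, 1.262, -1.12]
ft_force: [0.5, -5.3, 2.8]
grip_width: 0.574
t 10.45 tip [ 581.7 -230.4   23.4] plate [-178.6   -0.4] F [ 0.5 -5.3  2.8] q [-0.32  0.57  0.85  1.75 -0.48  1.05  0.82] w 49.9
jaw yaw rel plate x -89.99792464273054 toolx [ 0.0011 -0.002  -1.    ] toolz(plate) [-1. -0.]
shift tool now [  3.3  -0.4 -28.6] turn now (tool rotvec) [ 0.     0.002 -0.001] tcp world delta [-3.7 28.  -3.4] in final tool axes [  3.4  -0.3 -28.3]
time: 10.95
position: [0.5792, -0.211, 0.2054]
tool_rot: [1.119, 1.262, -1.12]
ft_force: [1.4, -4.3, 1.9]
grip_width: 0.574
time: 11.45
position: [0.5775, -0.1967, 0.2053]
tool_rot: [1.119, 1.263, -1.119]
ft_force: [0.8, -4.9, 3.9]
grip_width: 0.573
t 11.45 tip [ 577.6 -196.9   23.3] plate [-144.9   -0.5] F [ 0.8 -4.9  3.9] q [-0.39  0.54  0.86  1.79 -0.47  1.03  0.76] w 49.9
jaw yaw rel plate x -89.95301508456436 toolx [ 6.e-04 -1.e-03 -1.e+00] toolz(plate) [-1. -0.]
shift tool now [  3.2  -0.5 -34.9] turn now (tool rotvec) [ 0.001  0.001 -0.001] tcp world delta [-4.6 34.4 -3.3] in final tool axes [  3.3  -0.4 -34.7]
```

View pics/ct6.png

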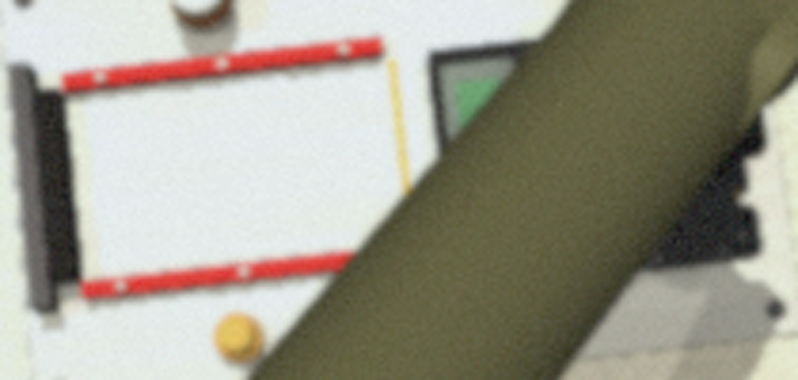

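View pics/cs6.png

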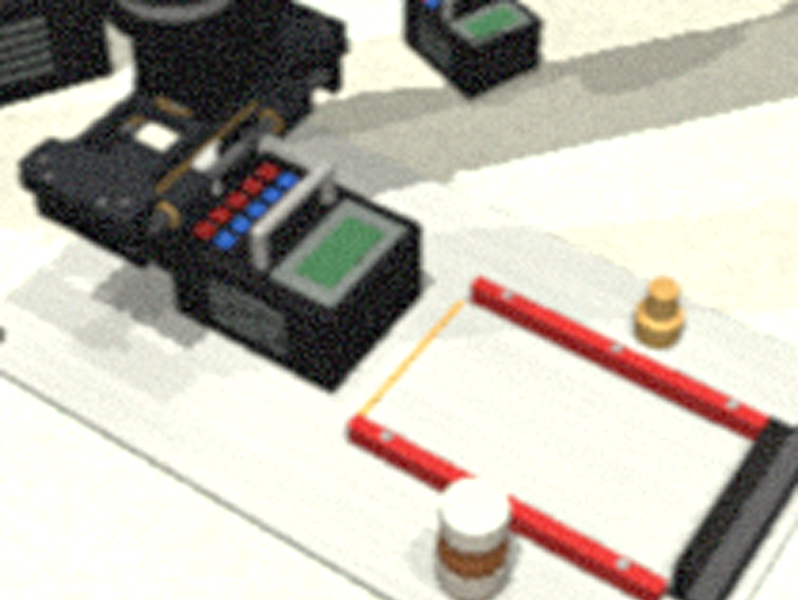

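View pics/wrist6.png

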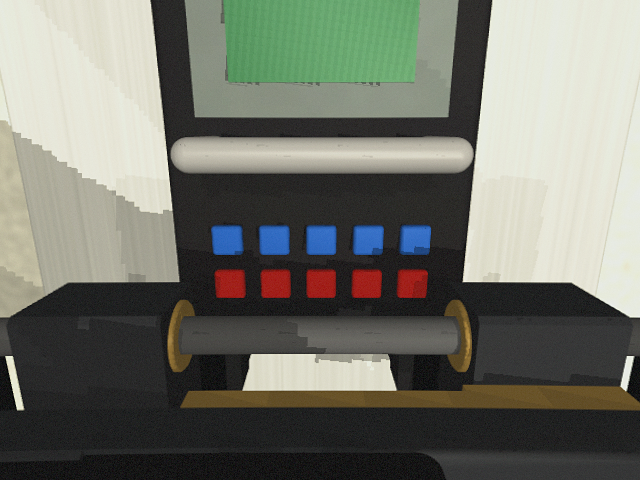

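```bash
python3 -m creep '[[0,0,-4,0,0,0,50],[0,0,-5,0,0,0,50],[0,0,-5,0,0,0,50],[0,0,-5,0,0,0,50],[0,0,-5,0,0,0,50]]' ; python3 -m creep '[[0,0,-5,0,0,0,50],[0,0,-5,0,0,0,50],[0,0,-5,0,0,0,50],[0,0,-3,0,0,0,50],[0,0,0,0,0,0,50]]'; python3 go.py -80 0 22 -90; python3 look.py 7
```

```text
time: 12.1
position: [0.5747, -0.1731, 0.2052]
tool_rot: [1.119, 1.262, -1.12]
ft_force: [1.0, -5.8, 4.0]
grip_width: 0.572
time: 12.6
position: [0.5725, -0.1545, 0.205]
tool_rot: [1.119, 1.264, -1.119]
ft_force: [1.2, -4.9, 3.4]
grip_width: 0.571
t 12.6 tip [ 572.6 -154.6   23. ] plate [-102.3   -0.6] F [ 1.2 -4.9  3.4] q [-0.48  0.51  0.86  1.83 -0.45  1.01  0.69] w 49.7
jaw yaw rel plate x -89.93011193638735 toolx [ 5.e-04 -3.e-04 -1.e+00] toolz(plate) [-1. -0.]
shift tool now [  1.   -0.6 -22.3] turn now (tool rotvec) [ 0.001  0.    -0.   ] tcp world delta [-3.2 22.  -1. ] in final tool axes [  1.   -0.5 -22.2]
```

View pics/cs7.png

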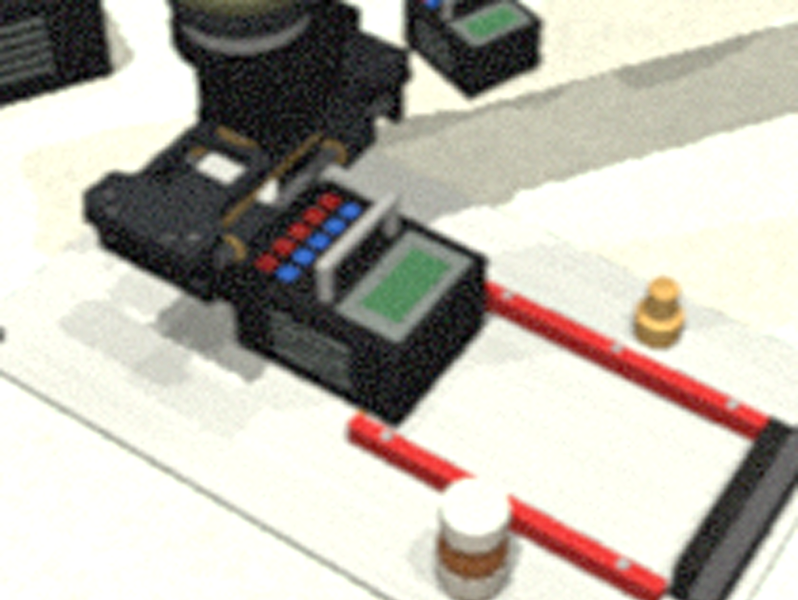

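View pics/wrist7.png

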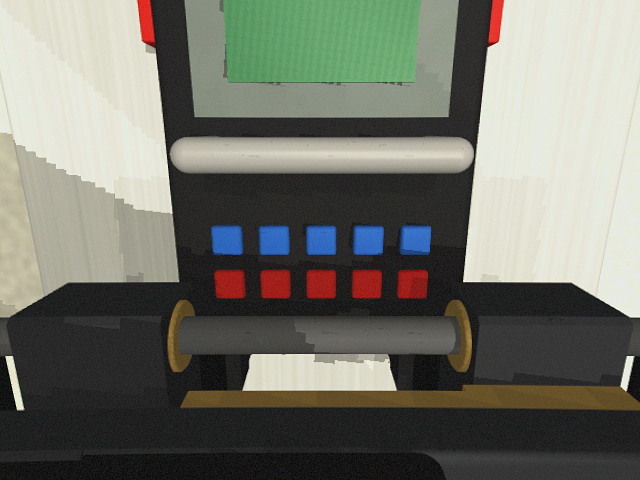

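```bash
python3 -m creep '[[0,0,-4,0,0,0,50],[0,0,-6,0,0,0,50],[0,0,-6,0,0,0,50],[0,0,-6,0,0,0,50],[0,0,-6,0,0,0,50]]' ; python3 -m creep '[[0,0,-6,0,0,0,50],[0,0,-6,0,0,0,50],[0,0,-6,0,0,0,50],[0,0,-6,0,0,0,50],[0,0,-6,0,0,0,50]]'; python3 -m creep '[[0,0,-6,0,0,0,50],[0,0,-6,0,0,0,50],[0,0,-4,0,0,0,50],[0,0,0,0,0,0,50]]';python3 go.py 67 0 22 -90; python3 look.py 8
```

```text
time: 13.25
position: [0.5689, -0.1271, 0.2049]
tool_rot: [1.119, 1.263, -1.12]
ft_force: [1.3, -5.2, 3.2]
grip_width: 0.575
time: 13.75
position: [0.5652, -0.0973, 0.2049]
tool_rot: [1.119, 1.263, -1.12]
ft_force: [0.1, -6.4, 3.6]
grip_width: 0.572
time: 14.15
position: [0.5633, -0.0806, 0.2047]
tool_rot: [1.119, 1.265, -1.119]
ft_force: [0.0, -3.2, 2.7]
grip_width: 0.578
t 14.15 tip [563.2 -80.5  22.7] plate [-27.6  -0.2] F [ 0.  -3.2  2.7] q [-0.63  0.46  0.87  1.89 -0.42  0.99  0.55] w 50.2
jaw yaw rel plate x -89.90620957011073 toolx [-5.e-04  3.e-04 -1.e+00] toolz(plate) [-1. -0.]
shift tool now [  0.7  -0.  -94.6] turn now (tool rotvec) [ 0.002 -0.     0.001] tcp world delta [-11.7  94.   -0.7] in final tool axes [  0.7  -0.3 -94.7]
```

View pics/cs8.png

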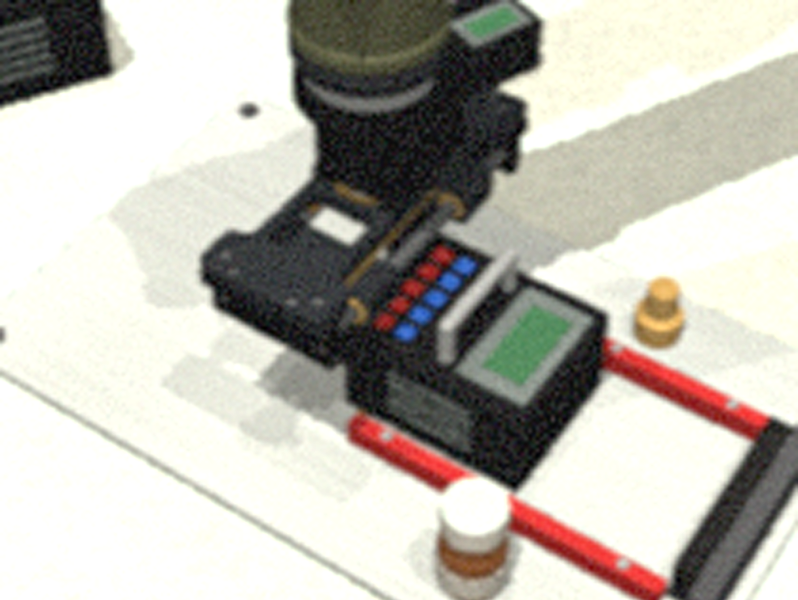

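View pics/wrist8.png

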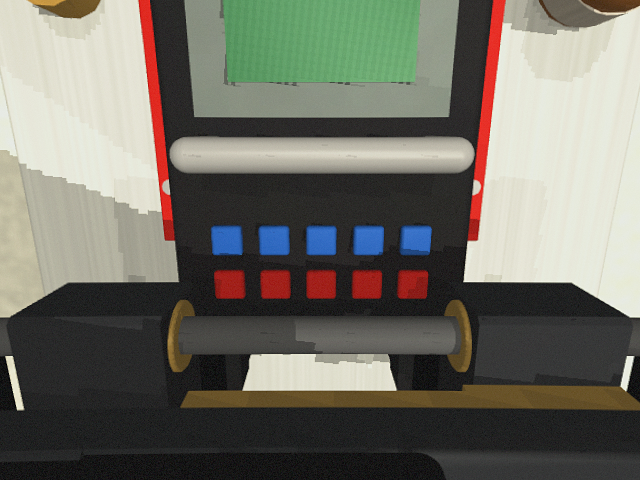

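```bash
python3 -m creep '[[0,0,-4,0,0,0,50],[0,0,-6,0,0,0,50],[0,0,-6,0,0,0,50],[0,0,-6,0,0,0,50],[0,0,-6,0,0,0,50]]' ; python3 -m creep '[[0,0,-6,0,0,0,50],[0,0,-6,0,0,0,50],[0,0,-6,0,0,0,50],[0,0,-6,0,0,0,50],[0,0,-6,0,0,0,50]]'; python3 -m creep '[[0,0,-6,0,0,0,50],[0,0,-6,0,0,0,50],[0,0,-5,0,0,0,50],[0,0,-3,0,0,0,50]]';python3 go.py 67 0 22 -90; python3 look.py 9
```

```text
time: 14.8
position: [0.5597, -0.053, 0.2045]
tool_rot: [1.119, 1.265, -1.12]
ft_force: [-0.1, -5.0, 0.5]
grip_width: 0.57
time: 15.3
position: [0.5561, -0.0226, 0.2045]
tool_rot: [1.119, 1.265, -1.119]
ft_force: [-0.2, -4.5, -1.0]
grip_width: 0.573
time: 15.7
position: [0.5537, -0.0026, 0.2045]
tool_rot: [1.118, 1.266, -1.118]
ft_force: [-0.4, -3.1, -2.2]
grip_width: 0.574
t 15.7 tip [553.6  -2.5  22.5] plate [51. -0.] F [-0.4 -3.1 -2.2] q [-0.78  0.42  0.88  1.93 -0.39  0.97  0.4 ] w 49.9
jaw yaw rel plate x -89.88183129737519 toolx [-6.e-04  5.e-04 -1.e+00] toolz(plate) [-1. -0.]
shift tool now [  0.6  -0.  -16. ] turn now (tool rotvec) [ 0.002 -0.001  0.001] tcp world delta [-2.1 16.  -0.5] in final tool axes [  0.5  -0.1 -16.1]
```

View pics/cs9.png

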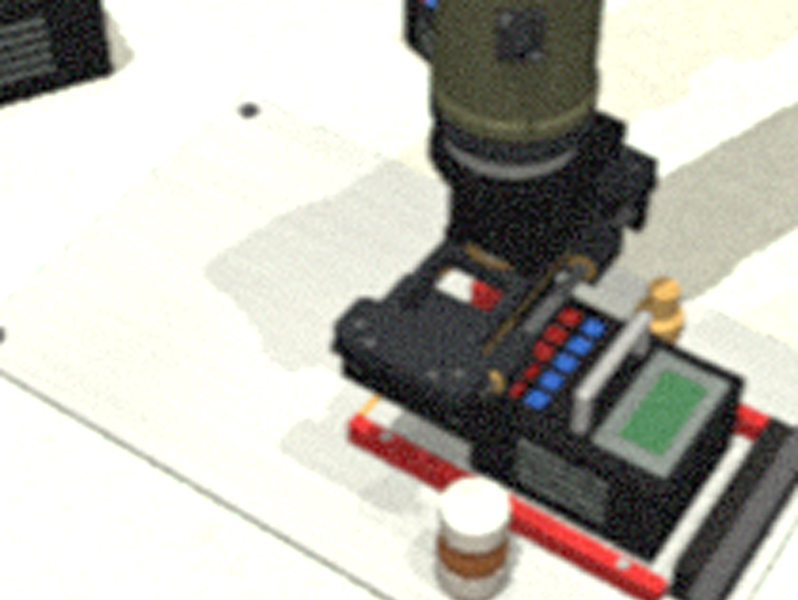

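View pics/wrist9.png

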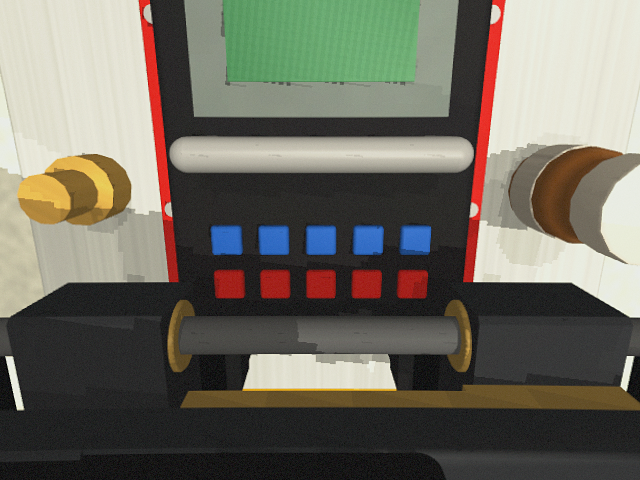

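```bash
python3 -m creep '[[0,0,-3,0,0,0,50],[0,0,-3,0,0,0,50],[0,0,-3,0,0,0,50],[0,0,-2,0,0,0,50]]' ; python3 -m creep '[[0,0,-1,0,0,0,50],[0,0,-1,0,0,0,50]]';python3 -m creep '[[0,0,-1,0,0,0,50],[0,0,-1,0,0,0,50]]';python3 go.py 67 0 22 -90
```

```text
time: 16.25
position: [0.5526, 0.0074, 0.2049]
tool_rot: [1.119, 1.264, -1.119]
ft_force: [1.4, -3.6, -1.2]
grip_width: 0.572
time: 16.45
position: [0.5524, 0.0093, 0.2049]
tool_rot: [1.119, 1.264, -1.119]
ft_force: [1.2, -3.8, -0.2]
grip_width: 0.573
time: 16.65
position: [0.5522, 0.0105, 0.2049]
tool_rot: [1.118, 1.263, -1.12]
ft_force: [1.1, -7.7, -0.0]
grip_width: 0.577
t 16.65 tip [552.3  10.2  22.9] plate [63.7 -0.3] F [ 1.1 -7.7 -0. ] q [-0.81  0.42  0.88  1.93 -0.38  0.97  0.37] w 50.2
jaw yaw rel plate x -89.96193006778878 toolx [ 6.0e-04 -1.6e-03 -1.0e+00] toolz(plate) [-1. -0.]
shift tool now [ 0.9 -0.3 -3.3] turn now (tool rotvec) [ 0.001  0.002 -0.   ] tcp world delta [-0.6  2.9 -0.9] in final tool axes [ 0.9 -0.2 -3. ]
```

Force is rising, so it may be at the stop; a little further.

```bash
python3 -m creep '[[0,0,-1,0,0,0,50],[0,0,0,0,0,0,50]]';python3 -m creep '[[0,0,-1,0,0,0,50],[0,0,0,0,0,0,50]]';python3 go.py 67 0 22 -90; python3 look.py 10
```

```text
time: 16.85
position: [0.5521, 0.0107, 0.2049]
tool_rot: [1.118, 1.261, -1.12]
ft_force: [2.2, -8.0, -0.3]
grip_width: 0.574
time: 17.05
position: [0.552, 0.0109, 0.205]
tool_rot: [1.118, 1.26, -1.121]
ft_force: [1.8, -9.9, -0.0]
grip_width: 0.576
t 17.05 tip [552.3  10.1  23. ] plate [63.7 -0.3] F [ 1.8 -9.9 -0. ] q [-0.81  0.42  0.88  1.93 -0.38  0.97  0.37] w 50.1
jaw yaw rel plate x -90.01104315545452 toolx [ 0.0013 -0.004  -1.    ] toolz(plate) [-1.  0.]
shift tool now [ 1.  -0.3 -3.3] turn now (tool rotvec) [-0.     0.004 -0.001] tcp world delta [-0.4  2.6 -1. ] in final tool axes [ 1.  -0.1 -2.6]
```

View pics/cs10.png

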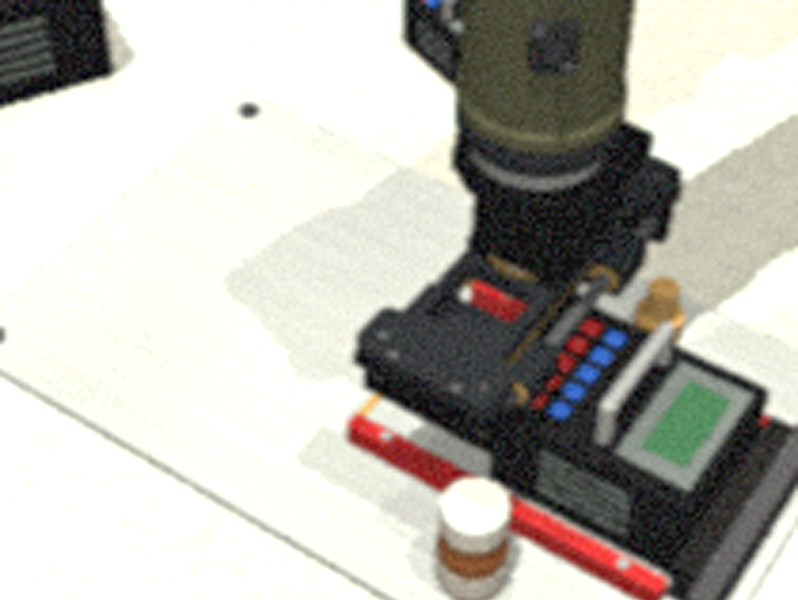

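View pics/ct10.png

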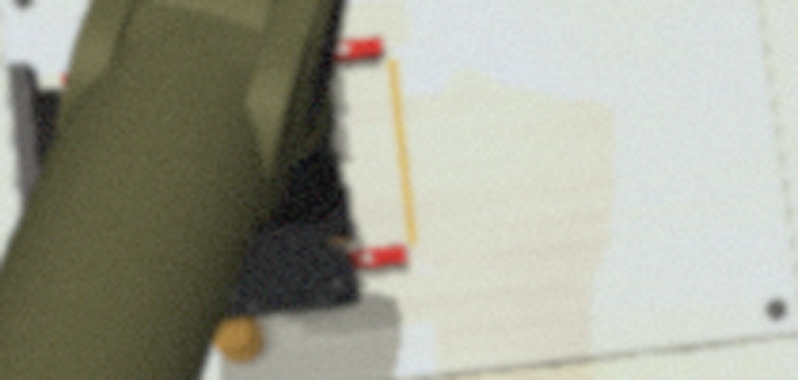

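```bash
python3 -m creep '[[0,0,-1,0,0,0,50],[0,0,-1,0,0,0,50],[0,0,0,0,0,0,50]]';python3 -m creep '[[0,0,-1,0,0,0,50],[0,0,-1,0,0,0,50],[0,0,0,0,0,0,50]]';python3 go.py 67 0 22 -90
```

```text
time: 17.5
position: [0.5519, 0.0113, 0.2052]
tool_rot: [1.117, 1.258, -1.122]
ft_force: [2.4, -11.8, -0.8]
grip_width: 0.572
time: 17.8
position: [0.5518, 0.0117, 0.2054]
tool_rot: [1.116, 1.255, -1.124]
ft_force: [2.6, -16.5, 0.8]
grip_width: 0.577
t 17.8 tip [552.3  10.1  23.4] plate [63.6 -0.2] F [  2.6 -16.5   0.8] q [-0.82  0.41  0.88  1.93 -0.38  0.97  0.36] w 50.2
jaw yaw rel plate x -90.09542046459131 toolx [ 0.0026 -0.0087 -1.    ] toolz(plate) [-1.  0.]
shift tool now [ 1.4 -0.2 -3.4] turn now (tool rotvec) [-0.002  0.009 -0.002] tcp world delta [-0.2  1.7 -1.4] in final tool axes [ 1.4  0.  -1.7]
```

```bash
python3 -m creep '[[0,0,3,0,0,0,50],[0,0,3,0,0,0,50],[0,0,4,0,0,0,50],[0,0,10,0,0,0,50],[0,0,25,0,0,0,50]]';python3 -m creep '[[0,0,40,0,0,0,50],[-10,0,45,0,0,0,50],[-40,0,30,0,0,0,50],[-45,0,0,0,0,0,50],[-45,0,0,0,0,0,50]]';python3 -m creep '[[-45,0,0,0,0,0,50],[0,0,40,0,0,0,50],[0,0,45,0,0,0,50],[0,0,45,0,0,0,50],[0,0,20,0,0,0,50]]';python3 go.py; python3 look.py 11
```

```text
time: 18.3
position: [0.5571, -0.0245, 0.2045]
tool_rot: [1.117, 1.269, -1.114]
ft_force: [0.8, 0.6, 0.4]
grip_width: 0.574
time: 18.8
position: [0.5704, -0.1429, 0.3461]
tool_rot: [1.121, 1.264, -1.121]
ft_force: [1.2, 1.0, -0.9]
grip_width: 0.574
time: 19.3
position: [0.5881, -0.2944, 0.3899]
tool_rot: [1.12, 1.262, -1.122]
ft_force: [0.5, -0.5, -0.1]
grip_width: 0.572
t 19.3 tip [ 588.1 -294.8  207.9] plate [-243.3    0.9] F [ 0.5 -0.5 -0.1] q [-0.28  0.48  0.97  1.48 -0.4   1.39  0.83] w 49.8
jaw yaw rel plate x -90.1317374475639 toolx [-1.0e-04 -1.8e-03 -1.0e+00] toolz(plate) [-1.  0.]
```

View pics/cs11.png

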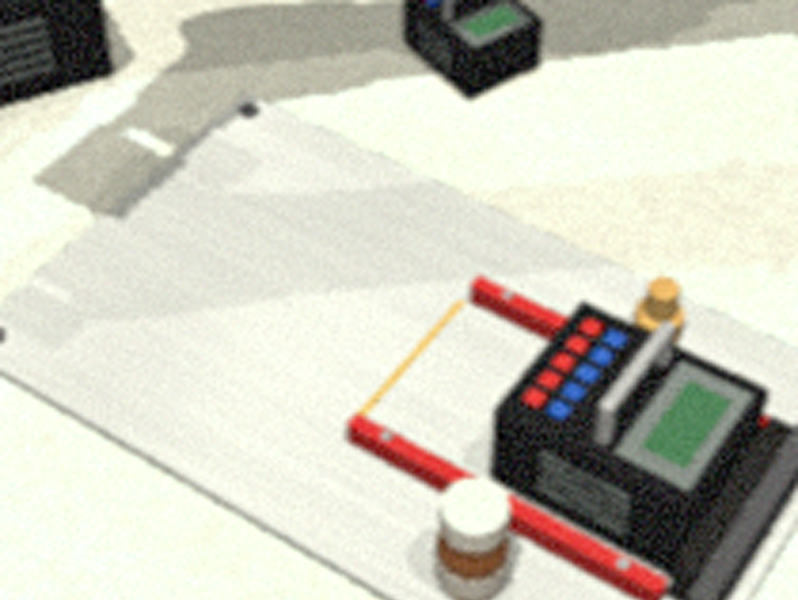

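View pics/ct11.png

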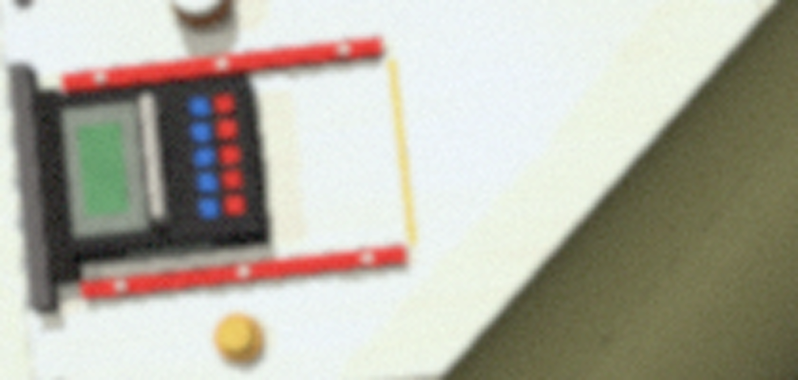

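```bash
python3 - <<'E'
from go import *
t=load('pics/top11.npz');s=load('pics/scene11.npz')
def P(d,q,z): return toplate(onz(d,np.array(q)/3.8+[220,190]-.4,z)[:,:2]*1000).round(1).tolist()
def S(d,q,z): return toplate(onz(d,np.array(q)/3.8+[210,170]-.4,z)[:,:2]*1000).round(1).tolist()
print('rear top edge',P(t,[[252,78],[267,236]],.068),'mouth line',P(t,[[391,60],[411,240]],.008))
print('scene bottom RR (z8)',S(s,[[496,478]],.008),'top RR, RL, FR, FL',S(s,[[497,410],[585,303],[680,492],[766,392]],.068))
a=cv2.imread('pics/top11.png')[195:275,225:305]
cv2.imwrite('pics/z11.png',cv2.convertScaleAbs(cv2.resize(a,None,fx=7.4,fy=7.4,interpolation=cv2.INTER_CUBIC),alpha=2.6))
a=cv2.imread('pics/scene11.png')[250:350,330:440]
cv2.imwrite('pics/y11.png',cv2.convertScaleAbs(cv2.resize(a,None,fx=6,fy=6,interpolation=cv2.INTER_CUBIC),alpha=2.6))
E
```

```text
rear top edge [[73.8, -40.6], [74.7, 47.1]] mouth line [[-3.4, -53.4], [-3.0, 51.5]]
scene bottom RR (z8) [[77.8, -42.7]] top RR, RL, FR, FL [[77.7, -46.2], [78.1, 40.3], [175.8, -39.6], [183.2, 38.9]]
```

View pics/z11.png

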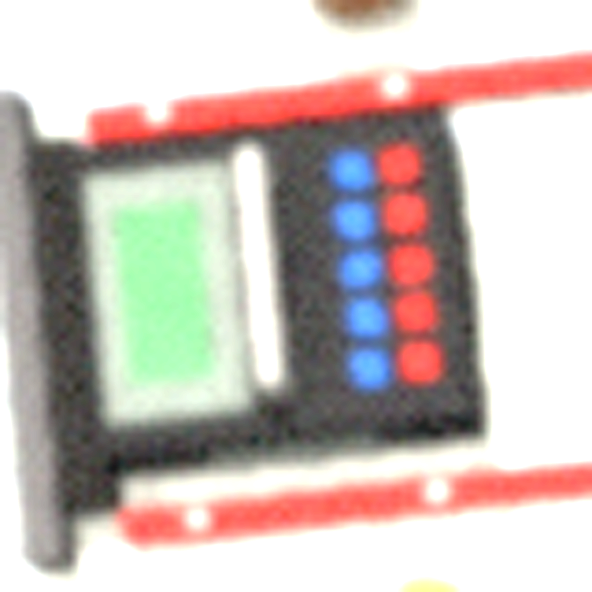

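View pics/y11.png

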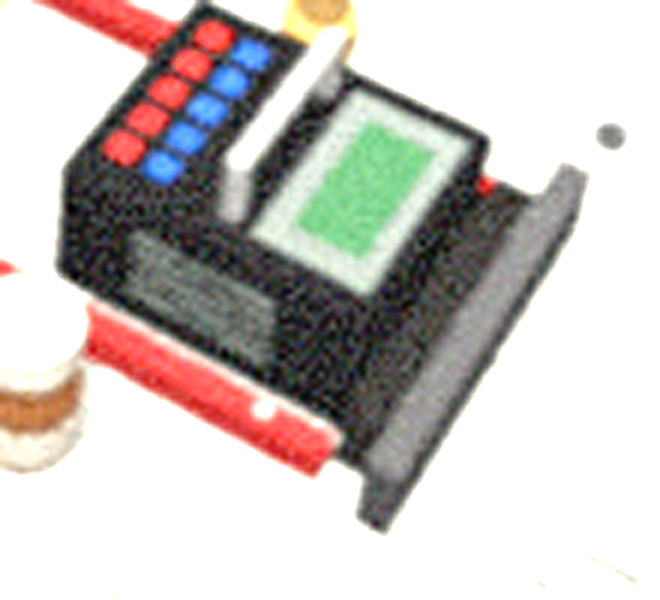

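```bash
python3 -c "
from bench import ctrl,monitor
print(monitor.get_state()['ft_force'].round(1)); print(ctrl.close_job())"
```

```text
[0.9 0.8 0.6]
the job is handed in; nothing more can be done
None
```

The module is in the lane, pressed home against the rubber stop. I backed the gripper clear and handed the job in at about 19 s. No verdict came back.

**What I did:**
1. I found the module about 28 mm off the centre line and 3.6° askew. I pushed its side with both fingertips until it was centred and straight.
2. I then pushed its rear face with both fingertips, along the centre line and into the lane.

**Last checks:**
- **Home:** the module stopped at the end of the lane and did not move while the force rose to about 17 N. In the final pictures its rear edge is at plate x of about 74–78 mm (75 mm is fully home), with no visible gap to the stop.
- **Rails:** wrist pictures during the push showed the module centred between the rails to within about 1 mm, with no sideways force spike. In the top view the module's upper edge covers the right rail's inner face because of the viewing angle, but the scene view shows a strip of plate between them.
- **Other items:** the jar and fitting look unmoved. I did not check the wrench in the last pictures, but the arm never went near it after the approach.
- **Handle:** the gripper body passed about 10 mm above it during the side push, worked out from the given sizes rather than measured. A brief upward force of about 5 N appeared there. I took it for finger friction on the case; it went away when I raised the tool 1 mm, and the picture showed the module flat.
- **Disagreement between views:** the top, scene and wrist pictures differ by 2–4 mm on the module's position.

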